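# Reclose the tea caddy and lift off its outer lid

## Task

Slide the caddy's flat cover all the way off the round tea well until it closes the sugar compartment fully. Then lift the nested pair of lids off the trivet together by the knob of the inner lid, lower both gently (no dropping) into the tea well until the inner lid is fully seated, and let go of the knob. Finally take the outer lid alone by its collar, raise it level straight up until it is several centimetres clear of the top of the knob, and finish while still holding it there above the well, so that I can check the inner lid, which must stay seated and undisturbed; leave the saucers, the glass and the tongs where they are.

Things in the scene. Friction and masses are not known exactly. Their poses are not given: they have to be found in the camera images.
- well_mouth (a point): Centre of the round mouth of the tea well, level with the caddy's deck. Axes are the caddy's: z up, y along its long side from the tea well to the sugar compartment. The hole is 84 mm across (edge chamfered 2 mm) and 40 mm deep.
- sugar_mouth (a point): Centre of the open square mouth (117 mm) of the sugar compartment, level with the deck, 135 mm along the caddy's y from the well mouth; white sugar cubes lie inside. Same axes as well_mouth.
- cover_handle (a point): Centre of the finger bar on the flat wooden sliding cover; axes as the caddy's. The cover is 129 mm square, its top 6.5 mm above the deck. The bar stands on its middle: 60 mm long along the caddy's x, 12 mm thick along the caddy's y, 26 mm high (this point 13 mm above the cover's top). It is over the well's centre when the joint reads 0.
- cover (a joint): Slide of the cover along the caddy's +y, in m: 0 = over the tea well, 0.135 = against its end stop, fully over the sugar compartment. Light sliding friction, about 1.5 N; it stays where it is left.
- inner_knob (a point): Middle of the exposed part of the inner lid's upright round knob, on the lid's axis (z up). The knob is 20 mm across and pokes up through the outer lid's collar; its top is 13 mm above this point, the collar's top 13 mm below it. With the inner lid fully seated this point is 47 mm above well_mouth.
- outer_collar (a point): Middle of the outer lid's upright round collar, on its axis (z up). The collar is 44 mm across outside, 32 mm inside, 24 mm high; its top is 12 mm above this point and the lid's disc 12 mm below. The inner lid's knob passes freely through it. Nested, this point is 25 mm below inner_knob.
- inner_lid: Steel inner lid, about 0.2 kg; origin at the centre of its underside, 61 mm below inner_knob. From below: plug 76 mm across, 14 mm deep (bottom tapered to 64 mm); flange 96 mm across, 6 mm thick, that rests on the deck round the well; central knob standing 54 mm above the flange. At the start the plug stands on the trivet.
- outer_lid: Wooden outer lid, about 0.12 kg; origin at the centre of the disc's underside, 16 mm below outer_collar. Disc 109 mm across, 4 mm thick, with a 4.5 mm skirt below that loosely surrounds the inner lid's flange (3 mm play all round), and the collar on top. It just rests on the inner lid; nothing locks it.
- trivet: Flat round hard silicone trivet with a scalloped edge, 166 mm across, 10 mm thick, fixed on the platform; origin at the centre of its underside. The nested lids stand on it at the start.
- caddy: Dark wooden tea caddy fixed on the platform, 150 mm (its x) by 270 mm (its y); flat deck 60 mm above the platform (84 mm above the countertop), with rails 10 mm high along both long sides, 134 mm apart. Origin at the centre of its underside.
- platform: The teak cutting platform, 540 by 840 mm, 24 mm thick, fixed on the countertop; origin at the centre of its underside.
- saucer_low_mid (a point): Centre of the lower of two stacked turquoise saucers, each 116 mm across, 20 mm high. Bystander.
- saucer_top_mid (a point): Centre of the upper saucer. Bystander.
- tea_glass_mid (a point): Centre of a tea glass, 60 mm across, 85 mm high, standing upright. Bystander.
- tongs_mid (a point): Centre of the steel sugar tongs lying flat, about 125 mm long, 8 mm high. Bystander.

How it is judged:
On the way, in this order (a step that is already met when the one before it is completed fails the run):
1. the cover is fully over the sugar compartment (value of joint cover above 0.127 m), for 0.2 s.
2. both lids nested, seated in the tea well and let go (horizontal distance between inner_knob and well_mouth below 0.007 m and z of inner_knob in the frame of well_mouth between 0.043 and 0.05 m and angle between each of inner_knob, outer_collar's own z axis and vertical below 0.06 rad and value of joint cover above 0.127 m and distance between inner_knob and outer_collar below 0.03 m and contact force between the fingers and inner_lid below 0.1 N and linear speed of inner_lid below 0.02 m/s), for 0.2 s.
At the end, for the whole second after the job is handed in: Cover slide over 127 of 135 mm. Inner lid seated in the well: within 7 mm of its axis, about 3 mm of seated height, tilt under 0.06 rad, untouched. Outer lid held still by the gripper alone, collar middle 40 mm or more above knob middle, within 60 mm of the well axis, tilt under 0.2 rad (horizontal distance between inner_knob and well_mouth below 0.007 m and z of inner_knob in the frame of well_mouth between 0.043 and 0.05 m and angle between inner_knob's own z axis and vertical below 0.06 rad and value of joint cover above 0.127 m and z of outer_collar in the frame of inner_knob above 0.04 m and horizontal distance between outer_collar and well_mouth below 0.06 m and angle between outer_collar's own z axis and vertical below 0.2 rad and linear speed of outer_lid below 0.03 m/s and linear speed of inner_lid below 0.01 m/s and contact force between the fingers and outer_lid above 0.5 N and contact force between outer_lid and inner_lid below 0.05 N and contact force between outer_lid and caddy below 0.05 N and contact force between each of the arm, the fingers and inner_lid below 0.1 N); the arm keeps its last pose, push and grip.
It fails at once if the lids are parted while the inner lid is not seated, or the inner lid is pulled up or shifted by the outer one ((z of outer_collar in the frame of inner_knob above -0.015 m or distance between outer_collar and inner_knob above 0.04 m) and not (horizontal distance between inner_knob and well_mouth below 0.008 m and z of inner_knob in the frame of well_mouth below 0.052 m and angle between inner_knob's own z axis and vertical below 0.1 rad)).
It fails at once if the lids are dropped (contact force between the fingers and inner_lid below 0.05 N and linear speed of inner_lid above 0.35 m/s).
It fails at once if a saucer, the glass or the tongs is disturbed (distance of any of saucer_low_mid, saucer_top_mid, tea_glass_mid, tongs_mid from where it was at the start of the episode above 0.025 m).
It also fails if it takes over 70 s, if anything falls off the work surface, if the arm or the gripper's body presses on something with over 40 N, if the wrist force passes 120 N, or if a joint passes its speed limit or range.

## Robot

A 7-joint arm with a two-finger parallel gripper is mounted at the origin on the work surface. World frame = base frame: x ahead of the robot, y to its left, z up, the work surface at z = 0. Lengths are in m, angles in rad, forces in N, time in s.
With the tool pointing down it reaches from about 0.375 to 0.925 m from the base axis. Payload 3.1 kg.
Tool frame: the origin (TCP) lies at the very end of the fingers, on their centre line; the grasp point (between the pads) lies 19 mm behind it (arm.hold_point_z is the distance from the TCP to the grasp point, in m); z points along the fingers, y is the direction in which the jaws open and shut (so a half turn about z gives the same grasp; the last joint's range is limited). The gripper opens to 85 mm and grips with 20 to 120 N. Pads are 22 mm wide; open, the fingers measure 114 mm over their backs; the gripper's body (76 mm by 85 mm) begins 54 mm behind the grasp point. The pads swing forward as they close: fully open they stand 13 mm farther back than shut.
Start: joints at [-1.372, 0.383, 0.044, 1.598, -0.018, 1.161, -0.05], TCP at [0.19, 0.622, 0.231] pointing down, gripper open.
Joint ranges: [-2.61, 2.61], [-0.41, 2.15], [-1.48, 1.57], [0, 2.5], [-1.57, 4.71], [0.05, 1.97], [-2.85, 2.85]. Speed limits (rad/s): [2.79, 2.79, 3.14, 3.14, 3.14, 3.14, 3.14].

## Interface

Orientations are given as a unit quaternion [w, x, y, z].
In Python, from cell import arm gives the robot as it stands.
- The arm moves only by the shell command python3 -m pendant 'ROWS' [OPENING] [FORCE]. ROWS is JSON, a list of rows, each an object with "translation": the shift along the world's x, y, z in mm, a list of three; "rotation": the turn, a rotation vector about the world's x, y, z in degrees, a list of three. A call has 1 to 12 rows; each row is the pose to reach, as a shift and turn from the pose commanded when the call began; what a row does not reach only later rows make up. A row lasts 1/8 s, in which the tool goes at most 62.5 mm and 10.7 degrees, less where a joint would pass 70% of its speed; a pose out of reach is approached as far as the arm can. A call with a gripper value outside its range is refused whole. OPENING is the opening, from 0 (shut) to 1 (fully open), set as the call begins (- or left out, the last holds). The fingers move at their own pace and stop on an object; FORCE is the grip in N (left out, the last holds). Time passes only in rows, so rows that repeat a pose let the fingers close. It gives the time, the measured TCP pose, the force and the opening at its end, in the units of the state.
- arm.read_state(): the state, without advancing time (a new reading comes with each control period).
- arm.get_image(name): name is "side" or "top"; returns a dict with "color" (420x560x3 uint8, red, green, blue), "camera_matrix" (3x3 intrinsics, pixels), "R" (3x3) and "t" (3): a world point X has camera coordinates R X + t. Camera axes: x right, y down, z forward; pixel columns grow to the right and rows downward; lengths in m; the calibration is good to about 2 mm. A picture is of the moment at which its call begins. There is no depth.
- arm.close_job(): hands the job in, once; it reports no verdict.
The state is a dict: "time": time; "q": joint angles; "qvel": joint speeds; "tau": joint torques, N m; "ee_pos": TCP position; "eef_rot": TCP orientation; "wrist_force": force on the tool from outside, world axes, zero at the start; "ft_torque": the same for the moment, N m; "finger_gap": finger opening in m.
Only numpy, scipy, OpenCV 4.12 (cv2) and the standard library are available. Lean on these libraries where they do the work, as an engineer would, in place of code of your own. Each camera call takes 0.05 s, during which the arm holds its last target.

## Working session

There is one attempt and no reset: what is moved stays moved. The work goes in short steps, Python scripts to look and compute and a shell command to move; the robot and the scene stay as the last step left them, time stands still between calls to the robot, and variables do not carry over. Pictures are saved under pics/ and viewed, and the job is handed in when it is done.

```bash
mkdir -p pics; ls; python3 - <<'E'
from cell import arm
import cv2
s=arm.read_state(); print({k:s[k] for k in('time','ee_pos','eef_rot','finger_gap','wrist_force')}, arm.hold_point_z)
for n in('side','top'):
    i=arm.get_image(n); cv2.imwrite(f'pics/{n}0.png',i['color'][:,:,::-1]); print(i['camera_matrix'],i['R'],i['t'])
E
```

```text
pics
{'time': 0.0, 'ee_pos': array([0.18983483, 0.62067875, 0.22988318]), 'eef_rot': array([-1.26932358e-04,  1.47803968e-01,  9.89015810e-01, -1.30312423e-03]), 'finger_gap': 0.0853773852335539, 'wrist_force': array([-0.29373509, -0.25184004,  0.17837512])} 0.0187
[[480.07461798   0.         282.040155  ]
 [  0.         480.07461798 206.98281264]
 [  0.           0.           1.        ]] [[ 0.95062012 -0.31026315 -0.0076264 ]
 [-0.19494007 -0.57779853 -0.7925574 ]
 [ 0.24149484  0.7549077  -0.60974962]] [-0.60341581  0.18735705  0.7541715 ]
[[405.68467902   0.         278.7121421 ]
 [  0.         405.68467902 209.4665808 ]
 [  0.           0.           1.        ]] [[ 0.03951548 -0.99921764  0.00162275]
 [-0.97591244 -0.03894245 -0.21465881]
 [ 0.21455406  0.00689869 -0.97668775]] [-0.02363254  0.6379217   0.6863937 ]
```

View pics/side0.png

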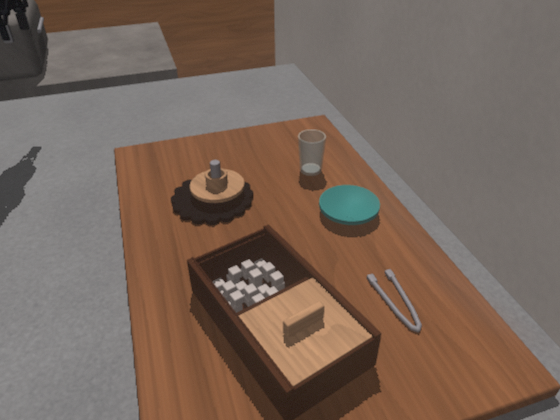

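View pics/top0.png

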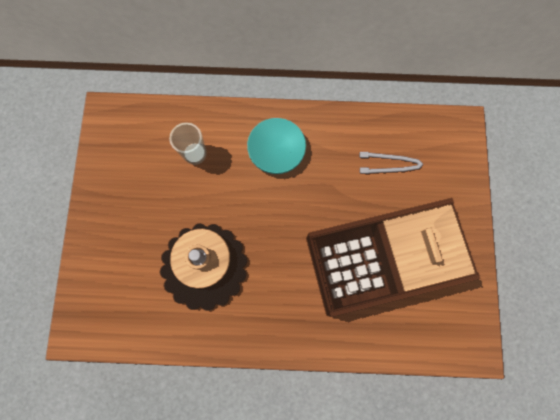

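```bash
cat > h.py <<'E'
import numpy as np, cv2
from cell import arm
def proj(im,X):
    p=im['camera_matrix']@(im['R']@np.asarray(X,float)+im['t']); return p[:2]/p[2]
def plane(im,uv,z):
    K,R,t=im['camera_matrix'],im['R'],im['t']
    d=R.T@np.linalg.solve(K,[uv[0],uv[1],1]); c=-R.T@t
    return c+d*(z-c[2])/d[2]
def tri(ims,uvs):
    A=[];b=[]
    for im,uv in zip(ims,uvs):
        d=im['R'].T@np.linalg.solve(im['camera_matrix'],[uv[0],uv[1],1]); d/=np.linalg.norm(d)
        c=-im['R'].T@im['t']; P=np.eye(3)-np.outer(d,d); A.append(P);b.append(P@c)
    return np.linalg.lstsq(np.vstack(A),np.hstack(b),rcond=None)[0]
def crop(im,x,y,w,h,s,name):
    c=cv2.resize(im['color'][y:y+h,x:x+w],None,fx=s,fy=s,interpolation=cv2.INTER_CUBIC)[:,:,::-1].copy()
    for u in range(-(-x//10)*10,x+w,10):
        cv2.putText(c,str(u),((u-x)*s,8),0,.3,(0,255,255),1); cv2.line(c,((u-x)*s,10),((u-x)*s,14),(0,255,255),1)
    for v in range(-(-y//10)*10,y+h,10):
        cv2.putText(c,str(v),(0,(v-y)*s),0,.3,(0,255,255),1); cv2.line(c,(20,(v-y)*s),(25,(v-y)*s),(0,255,255),1)
    cv2.imwrite('pics/'+name+'.png',c)
def both():
    return arm.get_image('side'),arm.get_image('top')
E
python3 - <<'E'
from h import *
s,t=both()
crop(t,300,190,190,140,4,'c1'); crop(t,150,210,110,110,5,'c2'); crop(s,180,220,200,190,3,'c3'); crop(s,160,140,110,90,6,'c4')
E
```

```text
(no output)
```

View pics/c1.png

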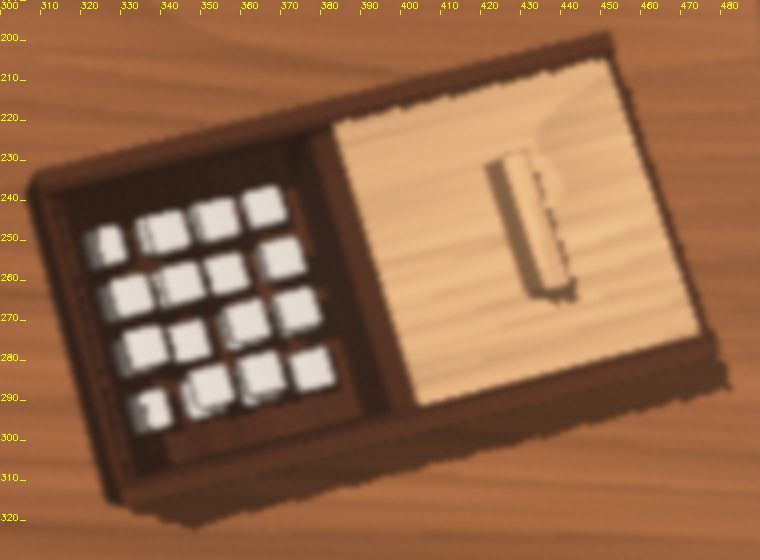

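View pics/c2.png

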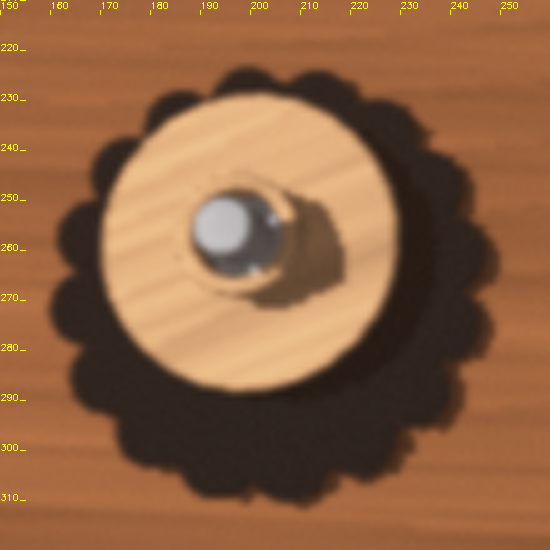

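View pics/c3.png

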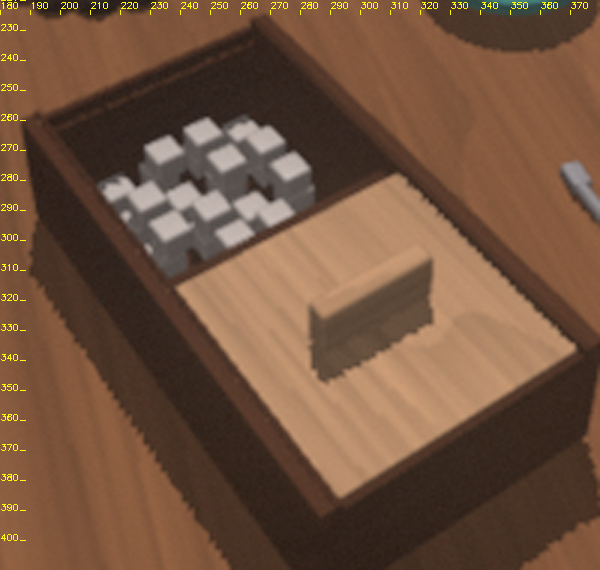

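View pics/c4.png

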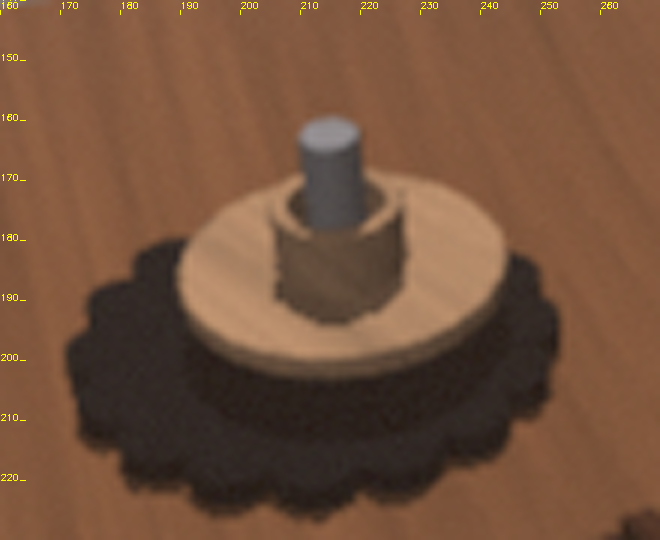

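```bash
python3 - <<'E'
from h import *
s,t=both()
def f(x0,y0,k,pts): return [((x+.5)/k-.5+x0,(y+.5)/k-.5+y0) for x,y in pts]
cT=f(300,190,4,[(332,122),(606,58),(702,333),(417,405)])
cS=f(180,220,3,[(400,175),(577,348),(340,497),(176,287)])
# order top: sugar side +x corner, far +x, far -x, sugar -x
P=[];Q=[]
for a,b in zip(cT,cS):
    p=plane(t,a,.0905);q=plane(s,b,.0905);print(p.round(4),q.round(4),tri((s,t),(b,a)).round(4));P.append(p);Q.append(q)
P=np.array(P);Q=np.array(Q);print('cover c',P.mean(0),Q.mean(0))
for M in(P,Q):
  yd=(M[0]+M[3]-M[1]-M[2]);print('yaw +y dir',np.degrees(np.arctan2(yd[1],yd[0])),np.linalg.norm(yd)/2); xd=M[0]+M[1]-M[2]-M[3];print('x dir',np.degrees(np.arctan2(xd[1],xd[0])),np.linalg.norm(xd)/2)
kT=f(300,190,4,[(38,182),(610,34),(718,337),(112,500)])
for a in kT: print('caddy',plane(t,a,.094).round(4))
C=np.array([plane(t,a,.094) for a in kT]);print(C.mean(0)); yd=C[0]+C[3]-C[1]-C[2];print(np.degrees(np.arctan2(yd[1],yd[0])),np.linalg.norm(yd)/2)
b=f(300,190,4,[(503,151),(526,149),(570,288),(542,293)]);B=np.array([plane(t,a,.1165) for a in b]);print('bar',B.round(4),B.mean(0))
b=f(180,220,3,[(310,307),(322,320),(432,258),(420,247)]);B=np.array([plane(s,a,.1165) for a in b]);print('bar',B.round(4),B.mean(0))
kt=f(150,210,5,[(222,225)])[0];ks=f(160,140,6,[(330,134)])[0]
print('knob',plane(t,kt,.108),plane(s,ks,.108),tri((s,t),(ks,kt)))
# disc: top surface z = .034+.061-.025-.012=.058
dt=f(150,210,5,[(100,240),(398,240),(250,92),(246,392)])
D=np.array([plane(t,a,.058) for a in dt]);print('disc',D.round(4),D.mean(0))
E
```

```text
[ 0.6215 -0.1861  0.0905] [ 0.6213 -0.1901  0.0905] [ 0.6224 -0.187   0.087 ]
[ 0.6561 -0.3109  0.0905] [ 0.6569 -0.3106  0.0905] [ 0.6564 -0.3108  0.0908]
[ 0.5339 -0.3465  0.0905] [ 0.5363 -0.3457  0.0905] [ 0.5349 -0.3462  0.0915]
[ 0.498  -0.221   0.0905] [ 0.5003 -0.2231  0.0905] [ 0.4993 -0.2216  0.0888]
cover c [ 0.57736157 -0.26609783  0.0905    ] [ 0.57870295 -0.26738569  0.0905    ]
yaw +y dir 105.72233711578268 0.1300158845640173
x dir 16.005970830743383 0.12786933513216228
yaw +y dir 106.42143584805083 0.12671774589029478
x dir 15.733115396017052 0.12553989135409074
caddy [ 0.5885 -0.0543  0.094 ]
caddy [ 0.6665 -0.3118  0.094 ]
caddy [ 0.5321 -0.3517  0.094 ]
caddy [ 0.453 -0.089  0.094]
[ 0.56001076 -0.20166947  0.094     ]
106.8144457446426 0.27169222070142135
bar [[ 0.6064 -0.2531  0.1165]
 [ 0.6077 -0.2631  0.1165]
 [ 0.5485 -0.2793  0.1165]
 [ 0.5459 -0.2673  0.1165]] [ 0.57713813 -0.26568127  0.1165    ]
bar [[ 0.5479 -0.273   0.1165]
 [ 0.5505 -0.2811  0.1165]
 [ 0.6069 -0.2644  0.1165]
 [ 0.6042 -0.2569  0.1165]] [ 0.57735751 -0.26887743  0.1165    ]
knob [0.54450811 0.14407606 0.108     ] [0.54513072 0.1429494  0.108     ] [0.5449506  0.14421393 0.10720271]
disc [[0.5421 0.1991 0.058 ]
 [0.5465 0.0894 0.058 ]
 [0.5994 0.1484 0.058 ]
 [0.4894 0.1408 0.058 ]] [0.54433624 0.1444033  0.058     ]
```

```bash
python3 -m pendant '[{"translation":[40,-90,10],"rotation":[0,0,-10]},{"translation":[60,-140,10],"rotation":[0,0,-20]},{"translation":[80,-190,10],"rotation":[0,0,-30]},{"translation":[100,-240,10],"rotation":[0,0,-40]},{"translation":[120,-290,10],"rotation":[0,0,-50]},{"translation":[150,-340,10],"rotation":[0,0,-60]},{"translation":[175,-390,10],"rotation":[0,0,-70]},{"translation":[200,-440,10],"rotation":[0,0,-80]},{"translation":[220,-490,10],"rotation":[0,0,-90]},{"translation":[245,-540,10],"rotation":[0,0,-100]},{"translation":[270,-590,10],"rotation":[0,0,-110]},{"translation":[290,-640,10],"rotation":[0,0,-120]}]'
```

```text
time: 1.8
ee_pos: [0.4809, -0.02, 0.2417]
eef_rot: [-0.0, 0.931, 0.364, 0.001]
wrist_force: [0.5, 0.2, -0.9]
finger_gap: 0.0855
```

```bash
python3 -m pendant '[{"translation":[20,-50,0],"rotation":[0,0,-9]},{"translation":[40,-100,0],"rotation":[0,0,-18]},{"translation":[60,-150,0],"rotation":[0,0,-27]},{"translation":[80,-200,-10],"rotation":[0,0,-27]},{"translation":[97,-247,-40],"rotation":[0,0,-27]},{"translation":[97,-247,-80],"rotation":[0,0,-27]},{"translation":[97,-247,-92],"rotation":[0,0,-27]},{"translation":[97,-247,-92],"rotation":[0,0,-27]}]'
python3 - <<'E'
from h import *
s,t=both(); S=arm.read_state();print(S['ee_pos'],S['eef_rot'],S['q'])
cv2.imwrite('pics/s1.png',s['color'][:,:,::-1]);crop(t,300,150,190,140,4,'t1')
E
```

```text
time: 2.8
ee_pos: [0.5769, -0.264, 0.1486]
eef_rot: [-0.001, 0.99, 0.14, -0.001]
wrist_force: [0.5, -0.3, 0.0]
finger_gap: 0.0857
[ 0.57837648 -0.26478821  0.15087143] [2.84303887e-04 9.90151899e-01 1.39991017e-01 1.28532379e-03] [-0.23651938  0.54944735  0.79686831  1.73349279 -0.44715374  1.04701986
 -0.57451356]
```

View pics/s1.png

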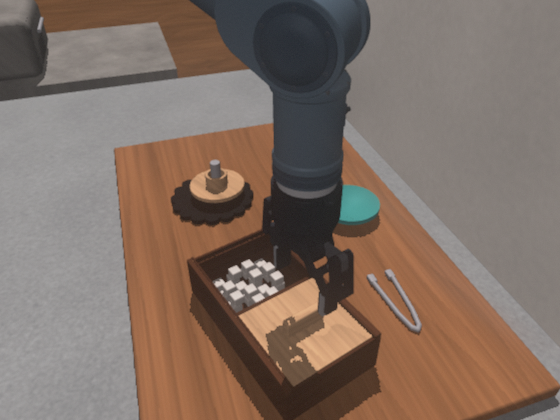

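View pics/t1.png

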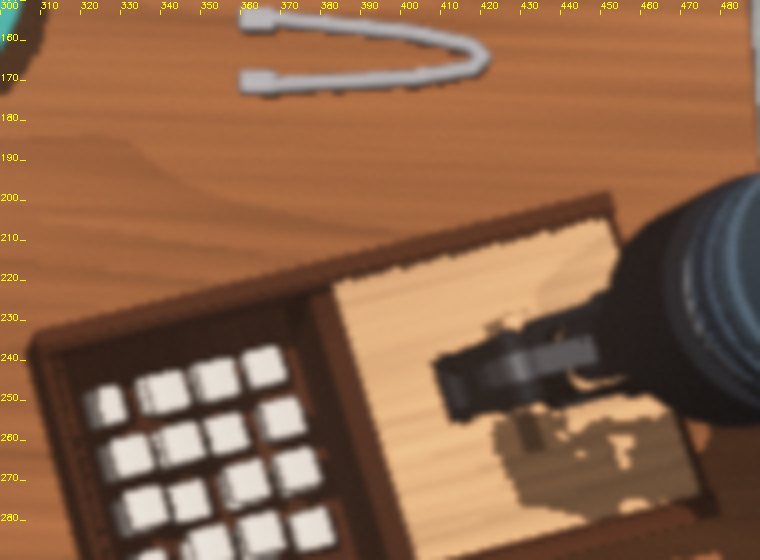

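```bash
python3 -m pendant '[{"translation":[0,-2,-20],"rotation":[0,0,0]},{"translation":[0,-2,-40],"rotation":[0,0,0]},{"translation":[0,-2,-52],"rotation":[0,0,0]},{"translation":[0,-2,-52],"rotation":[0,0,0]}]'
python3 -m pendant '[{"translation":[0,0,0],"rotation":[0,0,0]},{"translation":[0,0,0],"rotation":[0,0,0]},{"translation":[0,0,0],"rotation":[0,0,0]},{"translation":[0,0,0],"rotation":[0,0,0]},{"translation":[0,0,0],"rotation":[0,0,0]},{"translation":[0,0,0],"rotation":[0,0,0]}]' 0 30
python3 - <<'E'
from h import *
for i in range(3):
  s,t=both(); S=arm.read_state();print(S['ee_pos'],S['wrist_force'],S['finger_gap'])
crop(s,180,200,200,190,3,'s2')
E
```

```text
time: 3.4
ee_pos: [0.5758, -0.2667, 0.0953]
eef_rot: [-0.001, 0.99, 0.139, -0.002]
wrist_force: [0.1, 0.4, 0.6]
finger_gap: 0.0852
time: 4.15
ee_pos: [0.5773, -0.2674, 0.0977]
eef_rot: [-0.0, 0.99, 0.139, 0.0]
wrist_force: [-0.7, -0.0, 2.8]
finger_gap: 0.0112
[ 0.57728182 -0.26738116  0.09772366] [-1.22073133  0.82469002  3.85922291] 0.011099542152316528
[ 0.57728142 -0.26743339  0.09769896] [-1.09116003  0.79768436  3.63214799] 0.011175173534991492
[ 0.57726647 -0.26741111  0.09767505] [-1.73783226  1.06657614  5.5250291 ] 0.011250305358656659
```

View pics/s2.png

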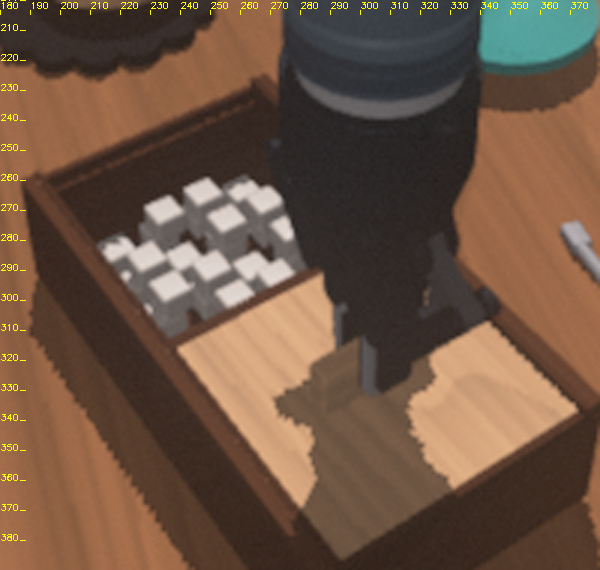

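```bash
python3 -m pendant '[{"translation":[-4,13,0],"rotation":[0,0,0]},{"translation":[-9,30,0],"rotation":[0,0,0]},{"translation":[-14,48,0],"rotation":[0,0,0]},{"translation":[-19,66,0],"rotation":[0,0,0]},{"translation":[-24,84,0],"rotation":[0,0,0]},{"translation":[-29,100,0],"rotation":[0,0,0]},{"translation":[-33,114,0],"rotation":[0,0,0]},{"translation":[-35,121,0],"rotation":[0,0,0]},{"translation":[-37,126,0],"rotation":[0,0,0]},{"translation":[-37,129,0],"rotation":[0,0,0]},{"translation":[-38,130,0],"rotation":[0,0,0]},{"translation":[-38,130,0],"rotation":[0,0,0]}]'
python3 - <<'E'
from h import *
s,t=both(); S=arm.read_state();print(S['ee_pos'],S['wrist_force'],S['finger_gap'])
crop(s,180,200,200,190,3,'s3');crop(t,300,190,190,140,4,'t3')
E
```

```text
time: 5.95
ee_pos: [0.54, -0.1382, 0.0977]
eef_rot: [0.001, 0.99, 0.139, 0.001]
wrist_force: [3.5, -4.7, 3.9]
finger_gap: 0.0113
[ 0.53997551 -0.13825633  0.09765648] [ 3.25341856 -3.87332702  3.53681098] 0.011433302286418761
```

View pics/s3.png

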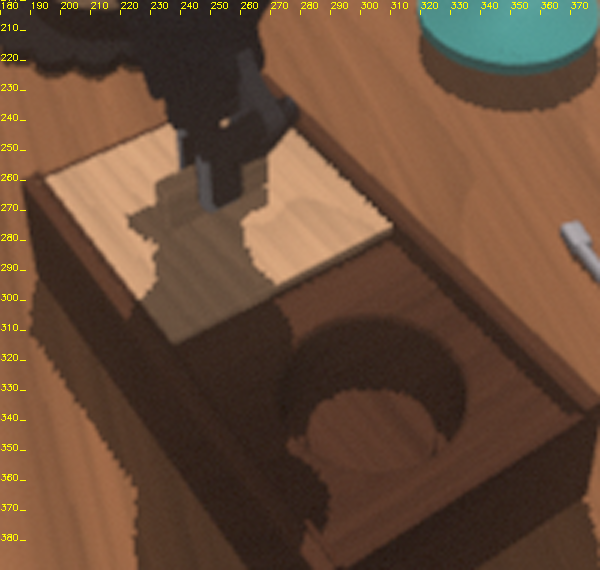

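View pics/t3.png

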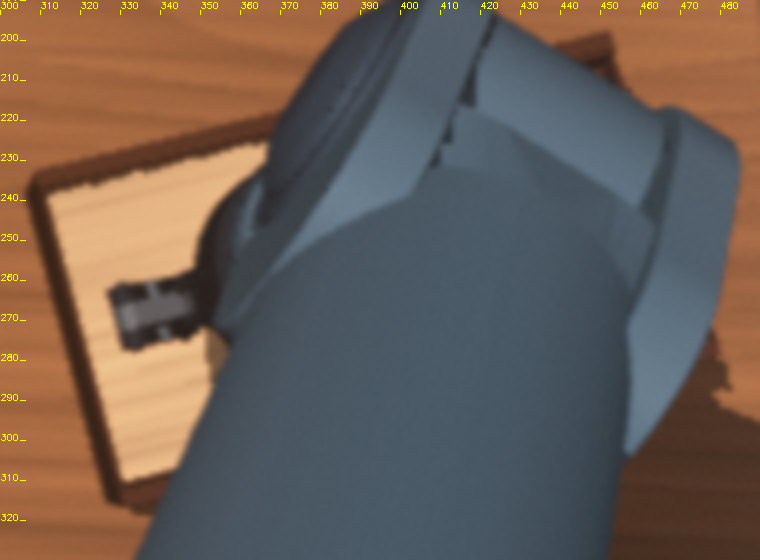

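```bash
python3 -m pendant '[{"translation":[0,0,0],"rotation":[0,0,0]},{"translation":[0,0,0],"rotation":[0,0,0]},{"translation":[0,0,0],"rotation":[0,0,0]},{"translation":[0,0,0],"rotation":[0,0,0]},{"translation":[0,0,20],"rotation":[0,0,0]},{"translation":[0,0,50],"rotation":[0,0,0]},{"translation":[0,0,90],"rotation":[0,0,0]},{"translation":[2,40,100],"rotation":[0,0,0]},{"translation":[3,90,100],"rotation":[0,0,0]},{"translation":[4,150,100],"rotation":[0,0,0]},{"translation":[5,210,90],"rotation":[0,0,0]},{"translation":[5,260,80],"rotation":[0,0,0]}]' 1
python3 -m pendant '[{"translation":[0,22,0],"rotation":[0,0,0]},{"translation":[0,22,0],"rotation":[0,0,0]}]'
python3 - <<'E'
from h import *
s,t=both(); S=arm.read_state();print(S['ee_pos'],S['eef_rot'],S['wrist_force'],S['finger_gap'],S['q'])
crop(s,180,200,200,190,3,'s4');crop(t,300,190,190,140,4,'t4');crop(s,140,100,130,120,5,'s4b')
E
```

```text
time: 7.55
ee_pos: [0.5447, 0.1256, 0.1789]
eef_rot: [-0.001, 0.99, 0.14, 0.001]
wrist_force: [0.6, -0.3, -0.1]
finger_gap: 0.0854
time: 7.8
ee_pos: [0.5445, 0.146, 0.1782]
eef_rot: [-0.0, 0.99, 0.141, 0.001]
wrist_force: [0.6, -1.0, 0.7]
finger_gap: 0.0855
[0.54482729 0.14182133 0.17823448] [5.80477334e-04 9.90486133e-01 1.37609959e-01 6.18697203e-04] [ 0.29046145 -0.38380594 -0.36280797] 0.08535858485044441 [-0.99651665  0.35039774  0.79948485  1.89151921 -0.29171269  1.01890554
 -1.36720237]
```

View pics/s4.png

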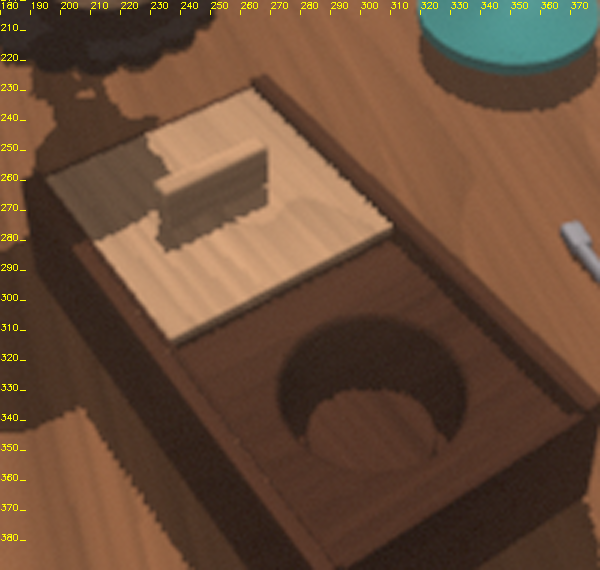

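View pics/t4.png

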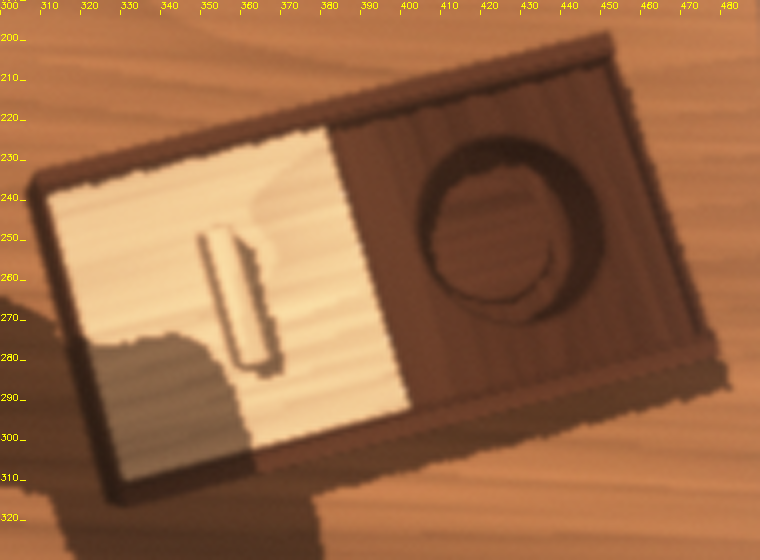

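View pics/s4b.png

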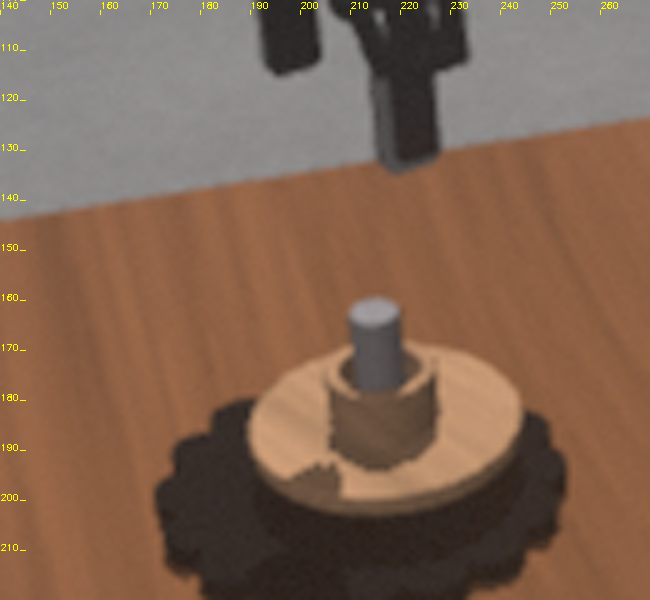

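```bash
python3 - <<'E'
from h import *
s,t=both()
def f(x0,y0,k,pts): return [((x+.5)/k-.5+x0,(y+.5)/k-.5+y0) for x,y in pts]
def circ(P):
    P=np.array(P)[:,:2]; A=np.c_[2*P,np.ones(len(P))]; c=np.linalg.lstsq(A,(P**2).sum(1),rcond=None)[0]; return c[:2],np.sqrt(c[2]+c[:2]@c[:2])
print(circ([plane(t,a,.084) for a in f(300,190,4,[(417,230),(606,235),(508,136),(520,327),(575,305),(440,170),(580,168)])]))
print(circ([plane(s,a,.084) for a in f(180,200,3,[(276,392),(468,390),(372,314),(303,447),(445,447),(345,470),(310,335),(440,340)])]))
# z of inner_lid knob check from side view
print(plane(s,f(140,100,5,[(374,311)])[0],.108))
for i in range(4): arm.get_image('top');S=arm.read_state();print(S['time'],S['ee_pos'],S['eef_rot'])
E
```

```text
(array([ 0.57677414, -0.26780016]), np.float64(0.04228560442756301))
(array([ 0.57808294, -0.26891374]), np.float64(0.04278738001265508))
[0.5448806  0.14347937 0.108     ]
8.05 [0.54461679 0.14146992 0.17784238] [2.56521735e-04 9.90601786e-01 1.36776893e-01 3.42649880e-04]
8.1 [0.54449208 0.1419037  0.17771757] [1.36448921e-04 9.90571939e-01 1.36993283e-01 2.37003754e-04]
8.15 [0.54438665 0.14241562 0.17758935] [7.03647573e-05 9.90516860e-01 1.37391119e-01 1.59251037e-04]
8.2 [0.54427366 0.14292303 0.17746899] [3.06621509e-05 9.90463521e-01 1.37775206e-01 6.66654181e-05]
```

```bash
python3 -m pendant '[{"translation":[1,0,-25],"rotation":[0,0,0]},{"translation":[1,0,-50],"rotation":[0,0,0]},{"translation":[1,0,-70],"rotation":[0,0,0]},{"translation":[1,0,-80],"rotation":[0,0,0]},{"translation":[1,0,-85],"rotation":[0,0,0]},{"translation":[1,0,-85],"rotation":[0,0,0]},{"translation":[1,0,-85],"rotation":[0,0,0]},{"translation":[1,0,-85],"rotation":[0,0,0]}]'
python3 - <<'E'
from h import *
for i in range(4): s,t=both();S=arm.read_state();print(S['time'],S['ee_pos'],S['eef_rot'],S['wrist_force'])
crop(s,140,80,130,120,5,'s5');crop(t,130,190,150,120,5,'t5')
E
```

```text
time: 9.2
ee_pos: [0.5456, 0.1448, 0.0929]
eef_rot: [-0.0, 0.99, 0.139, 0.001]
wrist_force: [1.0, 0.2, 0.8]
finger_gap: 0.0854
9.3 [0.54538461 0.14475279 0.09272737] [-1.95916075e-04  9.90265017e-01  1.39194039e-01  4.21014123e-04] [-0.08793671 -0.17992206  0.40192398]
9.4 [0.54519192 0.14471631 0.0924994 ] [-1.19452770e-04  9.90261118e-01  1.39222360e-01  1.94996519e-04] [ 0.35585727 -0.58993059  0.24477417]
9.5 [0.54510311 0.14464465 0.09238131] [-6.16237001e-05  9.90264908e-01  1.39195544e-01  9.13405155e-05] [ 0.17542389  0.8053918  -0.2263613 ]
9.6 [0.54505339 0.14461719 0.09228205] [-2.43172993e-05  9.90265677e-01  1.39190114e-01  9.28719015e-06] [ 0.04869123  0.10322198 -0.05042618]
```

View pics/s5.png

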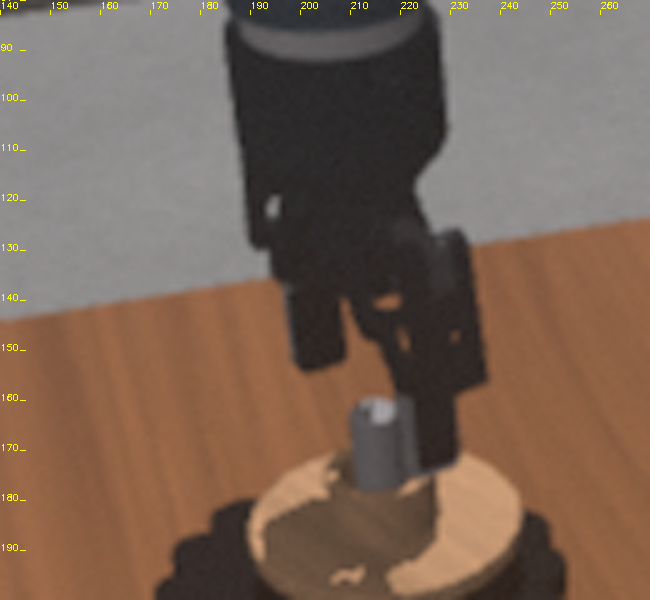

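View pics/t5.png

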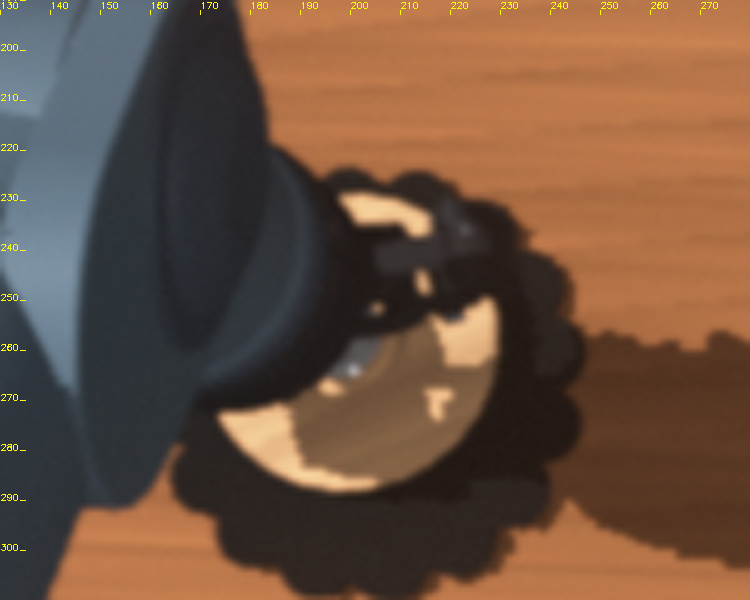

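```bash
python3 -m pendant '[{"translation":[0,0,-3],"rotation":[0,0,0]},{"translation":[0,0,-6],"rotation":[0,0,0]},{"translation":[0,0,-6],"rotation":[0,0,0]},{"translation":[0,0,-6],"rotation":[0,0,0]}]'
python3 -m pendant '[{"translation":[0,0,0],"rotation":[0,0,0]},{"translation":[0,0,0],"rotation":[0,0,0]},{"translation":[0,0,0],"rotation":[0,0,0]},{"translation":[0,0,0],"rotation":[0,0,0]},{"translation":[0,0,0],"rotation":[0,0,0]},{"translation":[0,0,0],"rotation":[0,0,0]},{"translation":[0,0,0],"rotation":[0,0,0]}]' 0 50
python3 - <<'E'
from h import *
for i in range(2): s,t=both();S=arm.read_state();print(S['time'],S['ee_pos'],S['eef_rot'],S['wrist_force'],S['finger_gap'])
crop(s,140,80,130,120,5,'s6')
E
```

```text
time: 10.1
ee_pos: [0.5451, 0.1445, 0.0862]
eef_rot: [0.0, 0.99, 0.139, -0.0]
wrist_force: [-0.5, -0.6, 0.2]
finger_gap: 0.0854
time: 10.98
ee_pos: [0.5453, 0.1446, 0.0865]
eef_rot: [-0.0, 0.99, 0.139, 0.0]
wrist_force: [0.1, -0.4, 2.4]
finger_gap: 0.0179
11.075 [0.54526821 0.14463107 0.08650337] [-8.17561517e-05  9.90270080e-01  1.39158650e-01  1.77475311e-04] [-0.60646931  0.11132328  2.73692977] 0.018136349900195796
11.175 [0.5452614  0.14454737 0.08649711] [-6.23459908e-05  9.90278950e-01  1.39095563e-01  1.48928525e-04] [-0.25281269 -0.63027572  3.01457369] 0.01831584167717765
```

View pics/s6.png

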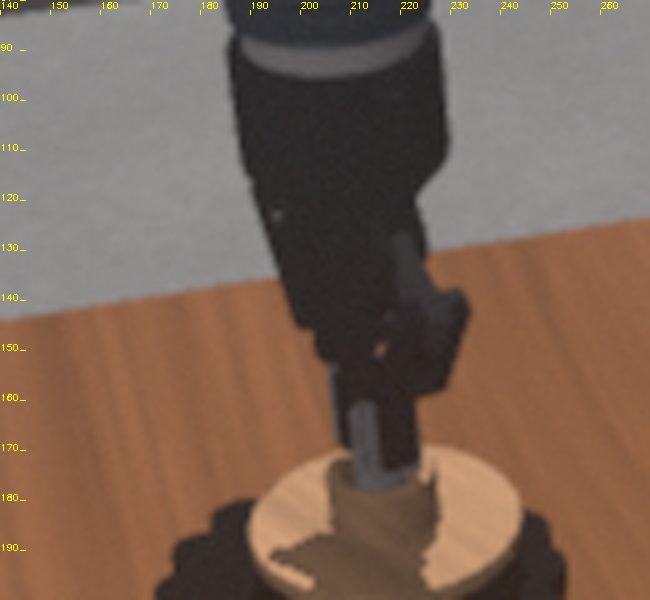

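```bash
python3 -m pendant '[{"translation":[0,0,1],"rotation":[0,0,0]},{"translation":[0,0,3],"rotation":[0,0,0]},{"translation":[0,0,6],"rotation":[0,0,0]},{"translation":[0,0,10],"rotation":[0,0,0]},{"translation":[0,0,15],"rotation":[0,0,0]},{"translation":[0,0,20],"rotation":[0,0,0]},{"translation":[0,0,25],"rotation":[0,0,0]},{"translation":[0,0,28],"rotation":[0,0,0]},{"translation":[0,0,30],"rotation":[0,0,0]},{"translation":[0,0,30],"rotation":[0,0,0]}]'
python3 - <<'E'
from h import *
for i in range(2): s,t=both();S=arm.read_state();print(S['time'],S['ee_pos'],S['eef_rot'],S['wrist_force'],S['finger_gap'])
crop(s,140,70,130,140,4,'s7');crop(t,130,190,150,120,5,'t7')
E
```

```text
time: 12.42
ee_pos: [0.5451, 0.1446, 0.1164]
eef_rot: [-0.0, 0.99, 0.139, 0.0]
wrist_force: [0.5, -0.1, -4.4]
finger_gap: 0.0178
12.525 [0.54490512 0.14457732 0.11611621] [ 1.71676673e-05  9.90270542e-01  1.39155397e-01 -1.68113681e-04] [ 0.09813925  0.33087091 -4.4619985 ] 0.018057317438304757
12.625 [0.54487819 0.14452829 0.11604691] [ 6.97707423e-05  9.90271339e-01  1.39149644e-01 -2.16849097e-04] [-5.88107764e-01  4.30089817e-03 -4.85005303e+00] 0.017792615167847806
```

View pics/s7.png

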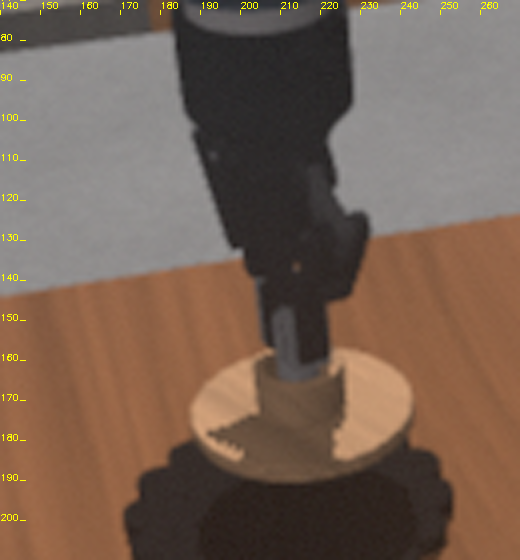

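```bash
python3 -m pendant '[{"translation":[0,0,5],"rotation":[0,0,0]},{"translation":[0,0,15],"rotation":[0,0,0]},{"translation":[0,0,30],"rotation":[0,0,0]},{"translation":[0,0,48],"rotation":[0,0,0]},{"translation":[0,0,66],"rotation":[0,0,0]},{"translation":[0,-3,80],"rotation":[0,0,0]},{"translation":[1,-12,87],"rotation":[0,0,0]},{"translation":[2,-28,90],"rotation":[0,0,0]},{"translation":[4,-50,90],"rotation":[0,0,0]},{"translation":[6,-74,90],"rotation":[0,0,0]},{"translation":[8,-99,90],"rotation":[0,0,0]},{"translation":[10,-124,90],"rotation":[0,0,0]}]'
python3 -m pendant '[{"translation":[2,-25,0],"rotation":[0,0,0]},{"translation":[4,-50,0],"rotation":[0,0,0]},{"translation":[6,-75,0],"rotation":[0,0,0]},{"translation":[8,-100,0],"rotation":[0,0,0]},{"translation":[10,-125,0],"rotation":[0,0,0]},{"translation":[12,-150,0],"rotation":[0,0,0]},{"translation":[14,-175,0],"rotation":[0,0,0]},{"translation":[16,-200,0],"rotation":[0,0,0]},{"translation":[18,-225,0],"rotation":[0,0,0]},{"translation":[20,-248,0],"rotation":[0,0,0]},{"translation":[22,-266,0],"rotation":[0,0,0]},{"translation":[23,-278,0],"rotation":[0,0,0]}]'
python3 -m pendant '[{"translation":[0,-6,0],"rotation":[0,0,0]},{"translation":[0,-9,0],"rotation":[0,0,0]},{"translation":[0,-9,0],"rotation":[0,0,0]},{"translation":[0,-9,0],"rotation":[0,0,0]},{"translation":[0,-9,0],"rotation":[0,0,0]},{"translation":[0,-9,0],"rotation":[0,0,0]}]'
python3 - <<'E'
from h import *
for i in range(3): s,t=both();S=arm.read_state();print(S['time'],S['ee_pos'],S['eef_rot'],S['wrist_force'],S['finger_gap'])
crop(s,180,160,200,190,3,'s8');crop(t,300,150,190,150,4,'t8')
E
```

```text
time: 14.12
ee_pos: [0.5542, 0.018, 0.2056]
eef_rot: [0.0, 0.99, 0.138, -0.001]
wrist_force: [-0.1, 0.6, -3.7]
finger_gap: 0.018
time: 15.62
ee_pos: [0.5765, -0.2598, 0.2056]
eef_rot: [0.0, 0.99, 0.138, -0.001]
wrist_force: [0.7, 0.6, -4.6]
finger_gap: 0.018
time: 16.38
ee_pos: [0.5782, -0.266, 0.2063]
eef_rot: [-0.0, 0.99, 0.139, 0.0]
wrist_force: [-0.5, -0.4, -4.2]
finger_gap: 0.0183
16.475 [ 0.57813241 -0.26625837  0.20631117] [-1.94471233e-05  9.90254472e-01  1.39269800e-01  4.91018024e-05] [-0.08201401  0.55344124 -3.13883792] 0.018398016930054856
16.575 [ 0.57808484 -0.26635283  0.20627377] [-2.44193895e-05  9.90266031e-01  1.39187599e-01  1.99554707e-05] [-0.36381423  0.47967854 -4.89990222] 0.017890053902644015
16.675 [ 0.57806812 -0.26642334  0.20628213] [-7.64637982e-06  9.90275018e-01  1.39123642e-01  2.52469818e-05] [ 0.51974289 -0.52735421 -4.14786742] 0.01824494625929449
```

View pics/s8.png

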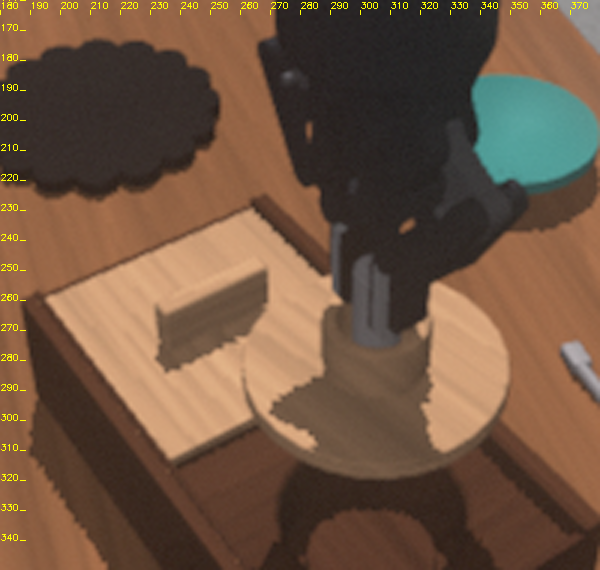

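View pics/t8.png

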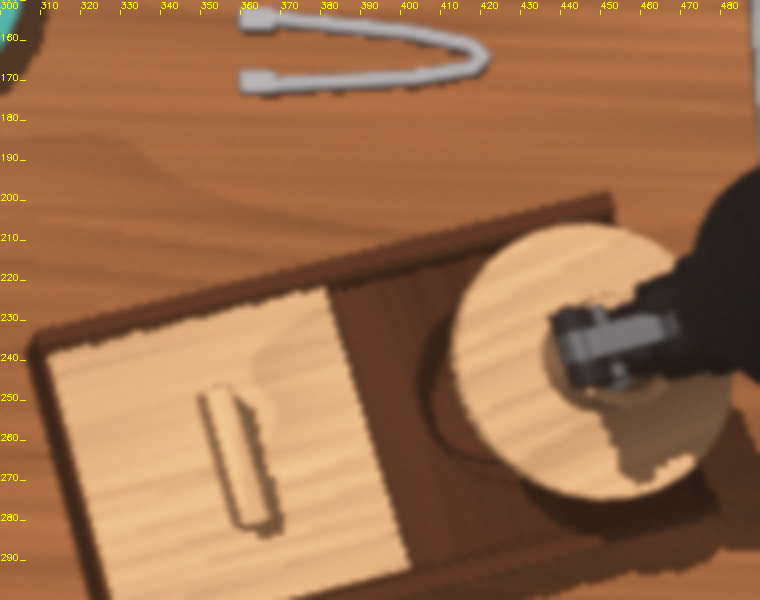

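```bash
python3 -m pendant '[{"translation":[0,-0.5,-5],"rotation":[0,0,0]},{"translation":[0,-0.5,-15],"rotation":[0,0,0]},{"translation":[0,-0.5,-28],"rotation":[0,0,0]},{"translation":[0,-0.5,-40],"rotation":[0,0,0]},{"translation":[0,-0.5,-50],"rotation":[0,0,0]},{"translation":[0,-0.5,-58],"rotation":[0,0,0]},{"translation":[0,-0.5,-63],"rotation":[0,0,0]},{"translation":[0,-0.5,-65],"rotation":[0,0,0]},{"translation":[0,-0.5,-65],"rotation":[0,0,0]},{"translation":[0,-0.5,-65],"rotation":[0,0,0]}]'
python3 - <<'E'
from h import *
for i in range(3): s,t=both();S=arm.read_state();print(S['time'],S['ee_pos'],S['eef_rot'],S['wrist_force'],S['finger_gap'])
crop(s,200,200,170,170,3,'s9');crop(t,360,170,130,130,5,'t9')
# disc-top expected centre/extents
z=S['ee_pos'][2]-.0865+.058
for im,(x0,y0,k),n in((s,(200,200,3),'s9'),(t,(360,170,5),'t9')):
    c=cv2.imread(f'pics/{n}.png')
    for ctr,zz,r,col in(((.5776,-.2675),z,.0545,(0,255,0)),((.5776,-.2675),.084,.042,(255,0,0))):
        p=np.array([proj(im,(ctr[0]+r*np.cos(a),ctr[1]+r*np.sin(a),zz)) for a in np.linspace(0,6.28,40)])
        q=((p-[x0,y0]+.5)*k-.5).astype(int)
        for u in q: cv2.circle(c,tuple(int(v) for v in u),1,col,-1)
    cv2.imwrite(f'pics/{n}o.png',c)
E
```

```text
time: 17.92
ee_pos: [0.5784, -0.2671, 0.1417]
eef_rot: [0.0, 0.99, 0.139, 0.0]
wrist_force: [-0.9, 0.3, -4.0]
finger_gap: 0.0183
18.025 [ 0.5783334  -0.26702135  0.14168284] [1.23116269e-04 9.90268088e-01 1.39172441e-01 3.62148975e-04] [ 0.12562507  1.12469476 -4.05190867] 0.0181647037117555
18.125 [ 0.57821388 -0.26696547  0.14153092] [5.85834336e-05 9.90269807e-01 1.39160538e-01 2.24237667e-04] [ 0.15963482 -0.25287354 -3.67940548] 0.018345199429656907
18.225 [ 0.57815789 -0.26692181  0.14141197] [2.19945768e-05 9.90270227e-01 1.39157680e-01 1.30742189e-04] [ 0.3824894  -0.38430116 -3.51253875] 0.018022365498910117
```

View pics/s9o.png

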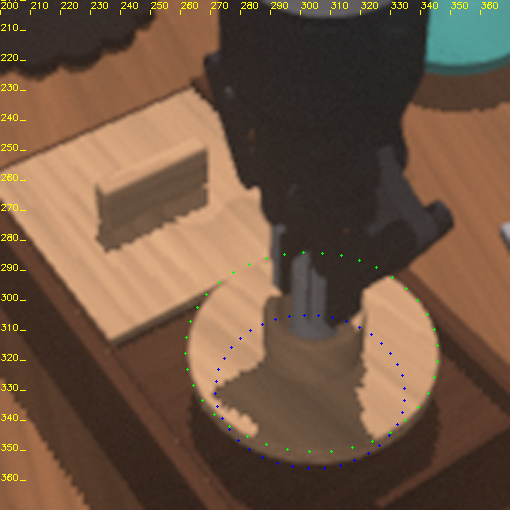

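View pics/t9o.png

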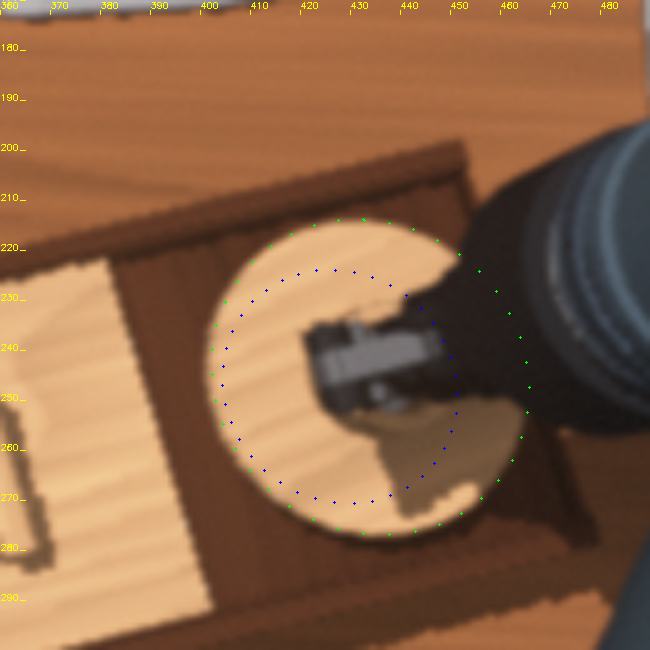

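```bash
python3 -m pendant '[{"translation":[0,0,-2],"rotation":[0,0,0]},{"translation":[0,0,-5],"rotation":[0,0,0]},{"translation":[0,0,-8],"rotation":[0,0,0]},{"translation":[0,0,-11],"rotation":[0,0,0]},{"translation":[0,0,-13],"rotation":[0,0,0]},{"translation":[0,0,-15],"rotation":[0,0,0]},{"translation":[0,0,-15],"rotation":[0,0,0]},{"translation":[0,0,-15],"rotation":[0,0,0]}]'
python3 -m pendant '[{"translation":[0,0,-1],"rotation":[0,0,0]},{"translation":[0,0,-2],"rotation":[0,0,0]},{"translation":[0,0,-3],"rotation":[0,0,0]},{"translation":[0,0,-4],"rotation":[0,0,0]},{"translation":[0,0,-4],"rotation":[0,0,0]},{"translation":[0,0,-4],"rotation":[0,0,0]}]'
python3 - <<'E'
from h import *
for i in range(4): s,t=both();S=arm.read_state();print(S['time'],S['ee_pos'],S['wrist_force'],S['finger_gap'])
E
```

```text
time: 19.23
ee_pos: [0.5781, -0.267, 0.1264]
eef_rot: [0.0, 0.99, 0.139, 0.0]
wrist_force: [-0.5, 0.3, -3.7]
finger_gap: 0.018
time: 19.98
ee_pos: [0.5781, -0.2669, 0.1226]
eef_rot: [-0.0, 0.99, 0.139, 0.0]
wrist_force: [-1.1, 1.1, -1.2]
finger_gap: 0.018
20.075 [ 0.57806101 -0.2668566   0.12257469] [-1.76217769  1.27369713 -0.18307891] 0.017872553647769757
20.175 [ 0.57807661 -0.26684689  0.12256173] [-1.86687431  0.68220721  1.00797637] 0.018112658411712057
20.275 [ 0.5780883  -0.26689493  0.12260069] [-2.70494556  0.75075375  2.2921949 ] 0.018136222750870866
20.375 [ 0.57805128 -0.26689882  0.12257896] [-1.05090158  1.52069807  1.76789242] 0.017931282856991766
```

```bash
python3 -m pendant '[{"translation":[0,0,0],"rotation":[0,0,0]},{"translation":[0,0,0],"rotation":[0,0,0]},{"translation":[0,0,0],"rotation":[0,0,0]},{"translation":[0,0,0],"rotation":[0,0,0]},{"translation":[0,0,0],"rotation":[0,0,0]},{"translation":[0,0,0],"rotation":[0,0,0]},{"translation":[0,0,0],"rotation":[0,0,0]},{"translation":[0,0,0],"rotation":[0,0,0]}]' 1
python3 - <<'E'
from h import *
for i in range(2): s,t=both();S=arm.read_state();print(S['time'],S['ee_pos'],S['wrist_force'],S['finger_gap'])
crop(s,200,200,170,170,3,'s10');crop(t,360,170,130,130,5,'t10')
for im,(x0,y0,k),n in((s,(200,200,3),'s10'),(t,(360,170,5),'t10')):
    c=cv2.imread(f'pics/{n}.png')
    for ctr,zz,r,col in(((.5776,-.2675),.094,.0545,(0,255,0)),((.5776,-.2675),.144,.010,(255,0,0))):
        p=np.array([proj(im,(ctr[0]+r*np.cos(a),ctr[1]+r*np.sin(a),zz)) for a in np.linspace(0,6.28,40)])
        q=((p-[x0,y0]+.5)*k-.5).astype(int)
        for u in q: cv2.circle(c,tuple(int(v) for v in u),1,col,-1)
    cv2.imwrite(f'pics/{n}o.png',c)
E
```

```text
time: 21.38
ee_pos: [0.5781, -0.2669, 0.1223]
eef_rot: [-0.0, 0.99, 0.139, 0.0]
wrist_force: [0.2, -0.7, -0.6]
finger_gap: 0.0853
21.475 [ 0.57807359 -0.26690126  0.12226399] [-0.45109678  0.18201271  0.00544392] 0.08513999032361419
21.575 [ 0.57808054 -0.26690763  0.12224993] [-0.93165673 -0.76115371 -0.59231726] 0.08506738688546144
```

View pics/s10o.png

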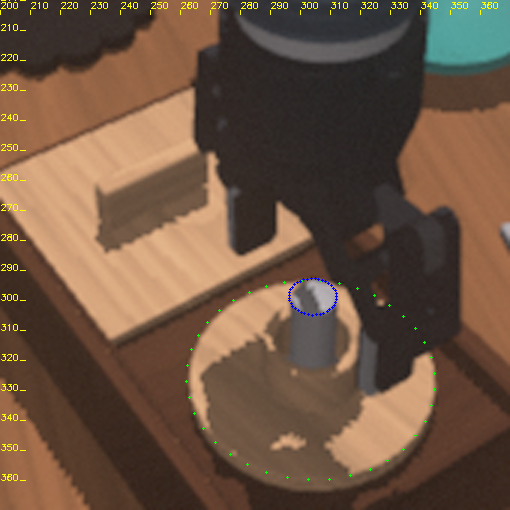

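View pics/t10o.png

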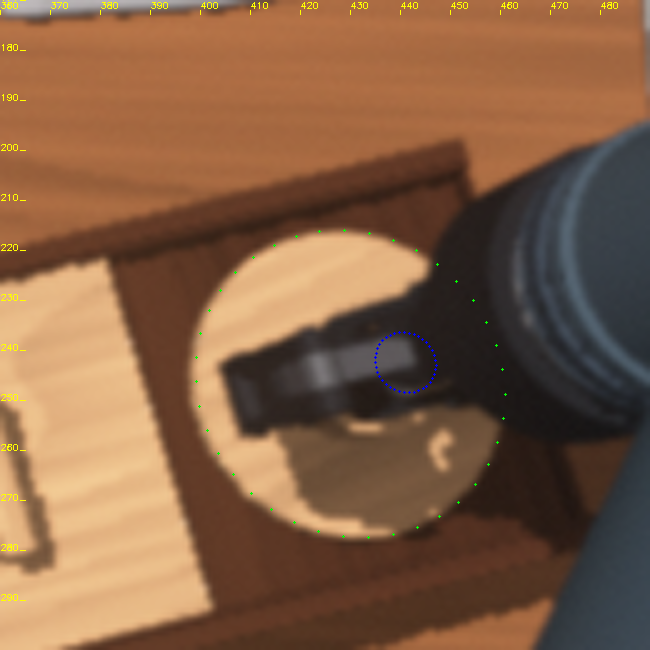

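```bash
python3 -m pendant '[{"translation":[0,0,-5],"rotation":[0,0,0]},{"translation":[0,0,-12],"rotation":[0,0,0]},{"translation":[0,0,-18],"rotation":[0,0,0]},{"translation":[0,0,-22],"rotation":[0,0,0]},{"translation":[0,0,-24],"rotation":[0,0,0]},{"translation":[0,0,-24],"rotation":[0,0,0]},{"translation":[0,0,-24],"rotation":[0,0,0]},{"translation":[0,0,-24],"rotation":[0,0,0]}]'
python3 - <<'E'
from h import *
for i in range(3): s,t=both();S=arm.read_state();print(S['time'],S['ee_pos'],S['wrist_force'],S['finger_gap'])
crop(s,200,200,170,170,3,'s11')
E
```

```text
time: 22.58
ee_pos: [0.5783, -0.267, 0.0985]
eef_rot: [0.0, 0.99, 0.139, 0.0]
wrist_force: [1.0, 0.2, 0.3]
finger_gap: 0.0853
22.675 [ 0.57818773 -0.26696356  0.09845742] [-0.28058592 -0.0029934  -0.07421571] 0.08551878277181867
22.775 [ 0.5781383  -0.2668974   0.09837566] [ 0.20479766  0.653583   -0.26829509] 0.0853738933942148
22.875 [ 0.57808821 -0.26693254  0.09831826] [0.4560966  0.13620904 0.54206859] 0.08513925655198863
```

View pics/s11.png

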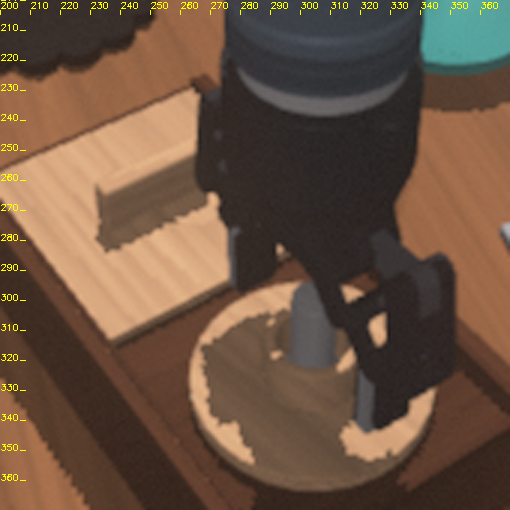

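```bash
python3 -m pendant '[{"translation":[0,0,-1],"rotation":[0,0,0]},{"translation":[0,0,-1],"rotation":[0,0,0]},{"translation":[0,0,-1],"rotation":[0,0,0]},{"translation":[0,0,-1],"rotation":[0,0,0]},{"translation":[0,0,-1],"rotation":[0,0,0]},{"translation":[0,0,-1],"rotation":[0,0,0]}]' 0 35
python3 - <<'E'
from h import *
for i in range(3): s,t=both();S=arm.read_state();print(S['time'],S['ee_pos'],S['wrist_force'],S['finger_gap'])
crop(s,200,200,170,170,3,'s12')
E
```

```text
time: 23.62
ee_pos: [0.5783, -0.2672, 0.0975]
eef_rot: [0.0, 0.99, 0.139, 0.0]
wrist_force: [-1.1, -0.2, 1.5]
finger_gap: 0.0434
23.725 [ 0.57824658 -0.26717898  0.09749735] [ 0.04697375 -0.1842652   1.81981226] 0.04292564226372145
23.825 [ 0.57826817 -0.26714991  0.09750208] [ 0.36205652 -1.21165063  1.16012669] 0.043085795637452295
23.925 [ 0.57825044 -0.26718806  0.09750553] [-0.43717862  0.81142056  2.77131676] 0.04271985352906494
```

View pics/s12.png

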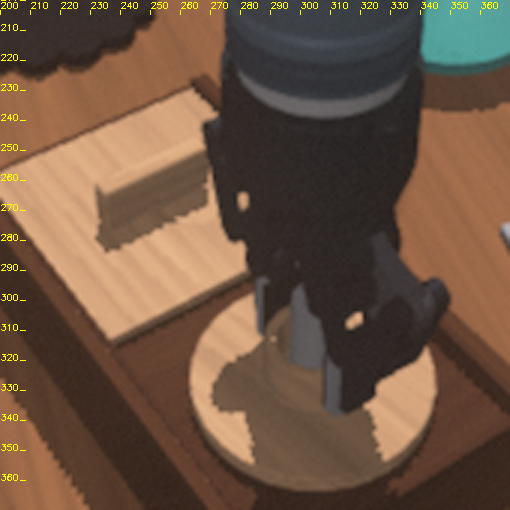

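```bash
python3 -m pendant '[{"translation":[0,0,1],"rotation":[0,0,0]},{"translation":[0,0,3],"rotation":[0,0,0]},{"translation":[0,0,6],"rotation":[0,0,0]},{"translation":[0,0,10],"rotation":[0,0,0]},{"translation":[0,0,14],"rotation":[0,0,0]},{"translation":[0,0,18],"rotation":[0,0,0]},{"translation":[0,0,20],"rotation":[0,0,0]},{"translation":[0,0,20],"rotation":[0,0,0]}]'
python3 - <<'E'
from h import *
for i in range(3): s,t=both();S=arm.read_state();print(S['time'],S['ee_pos'],S['wrist_force'],S['finger_gap'])
crop(s,200,180,170,190,3,'s13')
E
```

```text
time: 24.92
ee_pos: [0.5782, -0.267, 0.1175]
eef_rot: [0.0, 0.99, 0.139, 0.0]
wrist_force: [-0.1, -0.3, -0.9]
finger_gap: 0.0429
25.025 [ 0.57799816 -0.26684233  0.11718034] [ 0.72060833  0.14511028 -1.32972193] 0.04265632934914328
25.125 [ 0.57797609 -0.26678658  0.11707378] [-0.07871416  0.01422895 -0.96460515] 0.042982752087967334
25.225 [ 0.57793828 -0.26683074  0.11706531] [ 0.2795453   0.21237385 -0.69959791] 0.042776784021244754
```

View pics/s13.png

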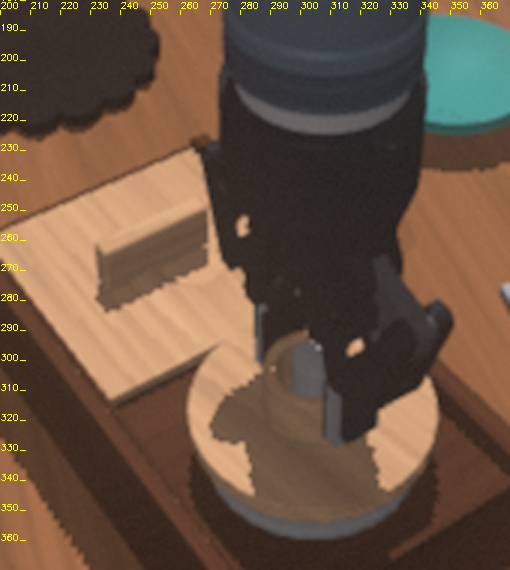

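The outer lid is rising level. The inner lid's steel flange stays on the deck, visible below the disc at about (305,355).

```bash
python3 -m pendant '[{"translation":[0,0,3],"rotation":[0,0,0]},{"translation":[0,0,9],"rotation":[0,0,0]},{"translation":[0,0,18],"rotation":[0,0,0]},{"translation":[0,0,28],"rotation":[0,0,0]},{"translation":[0,0,38],"rotation":[0,0,0]},{"translation":[0,0,48],"rotation":[0,0,0]},{"translation":[0,0,58],"rotation":[0,0,0]},{"translation":[0,0,68],"rotation":[0,0,0]},{"translation":[0,0,76],"rotation":[0,0,0]},{"translation":[0,0,82],"rotation":[0,0,0]},{"translation":[0,0,85],"rotation":[0,0,0]},{"translation":[0,0,85],"rotation":[0,0,0]}]'
python3 -m pendant '[{"translation":[0,0,0],"rotation":[0,0,0]},{"translation":[0,0,0],"rotation":[0,0,0]},{"translation":[0,0,0],"rotation":[0,0,0]},{"translation":[0,0,0],"rotation":[0,0,0]},{"translation":[0,0,0],"rotation":[0,0,0]},{"translation":[0,0,0],"rotation":[0,0,0]}]'
python3 - <<'E'
from h import *
for i in range(3): s,t=both();S=arm.read_state();print(S['time'],S['ee_pos'],S['wrist_force'],S['finger_gap'])
crop(s,180,130,200,250,2,'s14');crop(t,300,120,190,170,4,'t14')
for k in (.131,.144): print(proj(s,(.5776,-.2675,k)))
cv2.imwrite('pics/s14f.png',s['color'][:,:,::-1]);cv2.imwrite('pics/t14f.png',t['color'][:,:,::-1])
c=s['color'][200:370,200:370]; c=cv2.resize(c,None,fx=3,fy=3)[:,:,::-1].copy()
for r,z,col in((.048,.090,(0,255,0)),(.010,.144,(255,0,0))):
  for a in np.linspace(0,6.28,40):
    p=proj(s,(.5776+r*np.cos(a),-.2675+r*np.sin(a),z)); cv2.circle(c,(int((p[0]-199.5)*3),int((p[1]-199.5)*3)),1,col,-1)
cv2.imwrite('pics/s14o.png',c)
E
```

```text
time: 26.72
ee_pos: [0.5781, -0.2669, 0.2023]
eef_rot: [0.0, 0.99, 0.139, 0.0]
wrist_force: [0.6, -0.1, -1.3]
finger_gap: 0.0428
time: 27.48
ee_pos: [0.5781, -0.2669, 0.2023]
eef_rot: [0.0, 0.99, 0.139, 0.0]
wrist_force: [-0.3, -0.1, -1.5]
finger_gap: 0.0427
27.575 [ 0.57809735 -0.26690158  0.20229533] [ 1.24336957 -0.30988703 -1.52747544] 0.042902021837977165
27.675 [ 0.57810778 -0.26690234  0.20230198] [ 0.33666372 -1.3039073  -1.80330245] 0.042966468944803694
27.775 [ 0.57807595 -0.26692165  0.20226899] [-0.17112312 -0.36930691 -1.63314216] 0.04266778558701581
[303.7421666  305.45126518]
[303.9482051  298.55331141]
```

View pics/s14f.png

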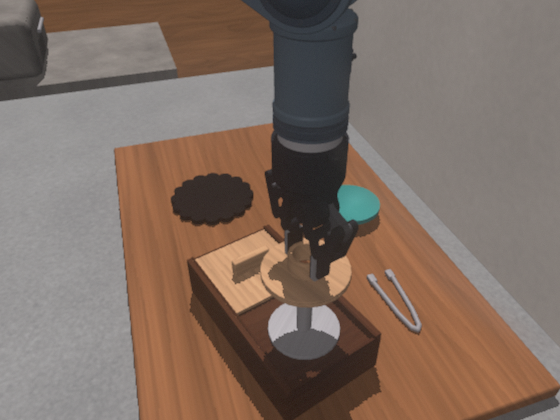

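View pics/s14o.png

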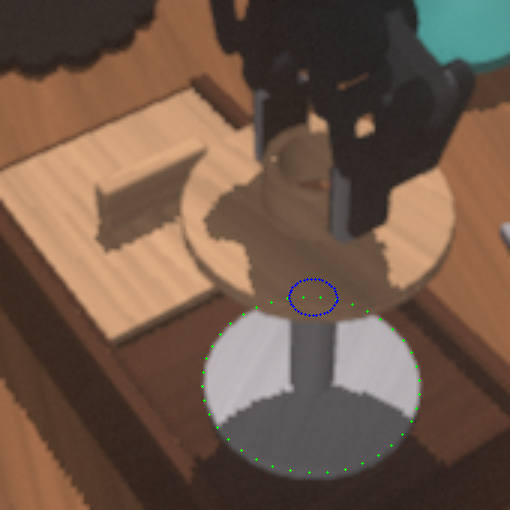

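View pics/t14f.png

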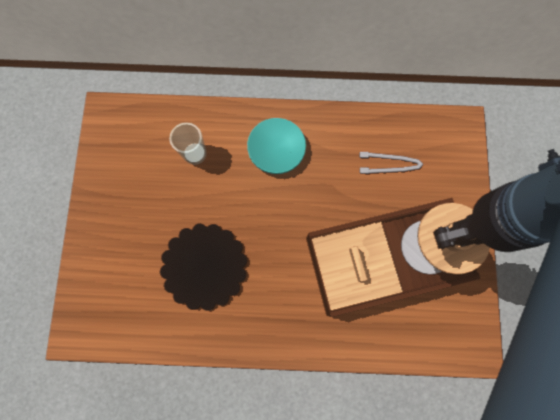

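```bash
python3 -c "
from cell import arm
arm.close_job()"
```

```text
the job is handed in; nothing more can be done
```

The job is done and handed in at about 28 s of the 70 s allowed; the hand-in gave no verdict.

- **Cover:** I gripped its finger bar and slid it about 134.5 mm to the end stop. Pictures show it fully over the sugar compartment, and it stayed there.
- **Nested lids:** I lifted both by the knob, lowered them slowly until a light contact force showed at the expected seated height, and let go. In both pictures the disc lined up with the position I expected within about 1 mm.
- **Outer lid:** I took it by the collar and raised it straight up about 105 mm. It is held level and still (43 mm finger gap, steady 1.5 N weight). By calculation, its collar middle is about 80 mm above the knob middle and its skirt about 45 mm clear of the knob's top.
- **Inner lid:** the last side picture shows its flange on the deck, on the well's axis, undisturbed.
- **Bystanders:** by eye, the saucers, glass and tongs are where they were in the first top picture.

No check failed. The two cameras disagreed by about 1 to 1.5 mm on the well centre, within the stated calibration.

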